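# Stand the toppled bowl and beaker back on their feet

### The job

One bowl and one beaker have toppled onto their sides on the potter's ware board. Tip each of them back up onto its foot, about where it lies, by pushing on it gently with a fingertip: do not pinch them, pick them up or shove them along the board, and leave everything else on the board as it stands.

Things in the scene. Friction and masses are not known exactly. Their poses are not given: they have to be found in the camera images.
- bowl: the toppled bowl: open terracotta pot with a straight flared wall, 116 mm across the rim, 64 mm across the flat foot, 58 mm high, wall 5 mm, base 6 mm, about 220 g. Origin: centre of the foot's underside; z axis: out through the mouth, vertical when standing. It starts on its side, z axis 67 degrees from vertical, foot centre 29 mm above the board, mouth facing any way
- beaker: the toppled beaker: open terracotta pot with a straight flared wall, 96 mm across the rim, 58 mm across the flat foot, 78 mm high, wall 5 mm, base 6 mm, about 210 g. Origin: centre of the foot's underside; z axis: out through the mouth, vertical when standing. It starts on its side, z axis 77 degrees from vertical, foot centre 28 mm above the board, mouth facing any way
- bowl_rim (a point): centre of the toppled bowl's mouth, in the rim's plane, 58 mm from the foot. At the start the uppermost rim is 106 mm above the board. Pushed there from inside the mouth towards the foot (about 1 N), the bowl pivots on the lower edge of its foot, passes its balance when its axis is about 53 degrees from vertical, and then falls onto its foot by itself
- beaker_rim (a point): centre of the toppled beaker's mouth, in the rim's plane, 78 mm from the foot. At the start the uppermost rim is 93 mm above the board. Pushed there from inside the mouth towards the foot (about 1 N), the beaker pivots on the lower edge of its foot, passes its balance when its axis is about 40 degrees from vertical, and then falls onto its foot by itself
- board_top (a point): centre of the top face of the ware board, three pale planks, 380 mm (x) by 800 mm (y), fixed on the table, its top 22 mm above the table; axes along the board's sides, z up
- bowl_a: bystander, loose: standing bowl in the middle of the board, the same make as the toppled bowl; origin at the middle of its underside
- bowl_b: bystander, loose: standing bowl near the far left corner of the board, the same make as the toppled bowl; origin at the middle of its underside
- beaker_a: bystander, loose: standing beaker near the far right corner, the same make as the toppled beaker; origin at the middle of its underside
- beaker_b: bystander, loose: standing beaker on the far side, left of the middle, the same make as the toppled beaker; origin at the middle of its underside
- lamp: bystander, loose: shallow oil-lamp dish on the far side, right of the middle, 80 mm across and 26 mm high, with a small pinched lip; origin at the middle of its underside
- prop: bystander, loose: square kiln prop, an upright pale fireclay post 38 x 38 x 75 mm high, near the right end; origin at the middle of its underside
- loop_tool: bystander, loose: trimming tool lying near the left end: wooden handle with a steel wire loop, 157 mm long, 14 mm high; origin at the middle of its underside
Not all that is in view belongs to the job. What is shaped like the bowl but yellow is not meant.

How it is judged (in metres and radians):
At the end, for the whole second after the job is handed in: The toppled bowl and the toppled beaker both stand on their feet on the board (axis within 0.1 rad of vertical, foot within 6 mm of the board's top), at rest, each foot centre within 100 mm of where it started, and every bystander is within 20 mm of where it started (angle between each of bowl, beaker's own z axis and vertical below 0.1 rad and z of bowl in the frame of board_top between -0.006 and 0.006 m and distance of each of bowl, beaker from where it was at the start of the episode below 0.1 m and linear speed of each of bowl, beaker below 0.03 m/s and angular speed of each of bowl, beaker below 0.3 rad/s and z of beaker in the frame of board_top between -0.006 and 0.006 m and distance of each of bowl_a, bowl_b, beaker_a, beaker_b, lamp, prop, loop_tool from where it was at the start of the episode below 0.02 m); the robot touches nothing.
It fails at once if the bowl is lifted (about 20 mm or more) off the board or carried (z of bowl in the frame of board_top above 0.05 m or z of bowl_rim in the frame of board_top above 0.085 m).
It fails at once if the beaker is lifted (about 20 mm or more) off the board or carried (z of beaker in the frame of board_top above 0.05 m or z of beaker_rim in the frame of board_top above 0.103 m).
It fails at once if the bowl is pinched or pushed with more than 20 N (contact force between the fingers and bowl above 20 N).
It fails at once if the beaker is pinched or pushed with more than 20 N (contact force between the fingers and beaker above 20 N).
It fails at once if something else on the board is shifted by more than 20 mm or tipped (distance of any of bowl_a, bowl_b, beaker_a, beaker_b, lamp, prop, loop_tool from where it was at the start of the episode above 0.02 m or angle between any of bowl_a, bowl_b, beaker_a, beaker_b, lamp, prop, loop_tool's own z axis and vertical above 0.3 rad).
It also fails if it takes over 54 s, if anything falls off the work surface, if the arm or the gripper's body presses on something with over 40 N, if the wrist force passes 120 N, or if a joint passes its speed limit or range.

### The arm

A 6-joint arm with a two-finger parallel gripper is mounted at the origin on the work surface. World frame = base frame: x ahead of the robot, y to its left, z up, the work surface at z = 0. Lengths are in m, angles in degrees, forces in N, time in s.
With the tool pointing down it reaches from about 0.3 to 0.75 m from the base axis. Payload 8.5 kg.
Tool frame: the origin (TCP) lies on the centre line of the jaws, within the pads' length; the fingertips stand 22 mm ahead of it and the grasp point (between the pads) lies 3 mm ahead of it (arm.tips_ahead is the distance from the TCP to the fingertips, in m); x points along the fingers, y is the direction in which the jaws open and shut, and the axes are right-handed (so a half turn about x gives the same grasp; the last joint's range is limited). The gripper opens to 85 mm and grips with 20 to 120 N. Pads are 22 mm wide; open, the fingers measure 114 mm over their backs; the gripper's body (76 mm by 85 mm) begins 54 mm behind the grasp point. The pads swing forward as they close: fully open they stand 13 mm farther back than shut.
Start: joints at [-82.924, 21.807, 74.336, -0, 83.858, -12.336], TCP at [0.183, -0.519, 0.253] pointing down, gripper open.
Joint ranges: [-178.18, 178.18], [-50.72, 133.34], [12.68, 142.11], [-81.47, 261.47], [9.98, 163.14], [-165.26, 165.26]. Speed limits (degrees/s): [136.94, 136.94, 180, 180, 180, 180].

### API

Orientations are given as a 3x3 rotation matrix whose columns are the frame's x, y, z axes.
In Python, from rig import readout, vision, arm gives the robot as it stands.
- The arm moves only by the shell command python3 -m jog 'ROWS' [FORCE]. ROWS is JSON, a list of rows, each a list of 7 numbers: the shift along the world's x, y, z as a fraction of full scale, then the turn, a rotation vector about the world's x, y, z as a fraction of full scale, then the opening, from 0 (shut) to 1 (fully open). In form: [[tx, ty, tz, ax, ay, az, grip], ...]. A call has 1 to 8 rows; each row is the pose to reach, as a shift and turn from the pose measured when the call began, turning the shorter way round; what a row does not reach only later rows make up. Full scale, the value 1, is 0.3 m for a shift and pi rad for a turn. A row lasts 1/10 s, in which the tool goes at most 50 mm and 8.59 degrees, less where a joint would pass 70% of its speed; a pose out of reach is approached as far as the arm can. A call with a number of a shift or a turn outside -1 to 1 is refused whole. A call with a gripper value outside its range is refused whole. The fingers move at their own pace and stop on an object; FORCE is the grip in N (left out, the last holds). Time passes only in rows, so rows that repeat a pose let the fingers close. It gives the time, the measured TCP pose, the force and the opening at its end, in the units of the state.
- readout.state(): the state, without advancing time (a new reading comes with each control period).
- vision.camera(name): name is "scene" or "top" or "wrist"; returns a dict with "img" (420x560x3 uint8, blue, green, red), "depth" (420x560 float32, m along the optical axis (not along the pixel's ray), 0 where there is no reading), "fov_y" (degrees; the focal length in pixels is half the picture's height over the tangent of half this angle, whatever the lens; pixels are square), "cx", "cy" (the principal point, pixels), "k1" (the pictures are not rectified: a ray, as slopes to the right and down, at radius r is drawn at 1 + k1 r^2 times it, then the intrinsics apply), "T" (4x4, takes a point from camera to world coordinates); the wrist camera has in their place "hand_eye" (4x4, takes a point from camera to tool coordinates, whose origin is the TCP and whose axes are the tool frame's). Camera axes: x right, y up, looking along -z (the intrinsics and any distortion apply to the point x, -y, -z); pixel columns grow to the right and rows downward; lengths in m; the calibration is good to about 2 mm. A picture is of the moment at which its call begins: read the wrist's pose just before it.
- arm.finish_job(): hands the job in, once; it reports no verdict.
The state is a dict: "time_s": time; "qpos": joint angles; "qvel": joint speeds; "tau": joint torques, N m; "tcp_pos": TCP position; "ee_rot": TCP orientation; "ft_force": force on the tool from outside, world axes, zero at the start; "wrist_torque": the same for the moment, N m; "gripper_width": finger opening in m.
Only numpy, scipy, OpenCV 4.12 (cv2) and the standard library are available. Lean on these libraries where they do the work, as an engineer would, in place of code of your own. Each camera call takes 0.05 s, during which the arm holds its last target.

## Working session

There is one attempt and no reset: what is moved stays moved. The work goes in short steps, Python scripts to look and compute and a shell command to move; the robot and the scene stay as the last step left them, time stands still between calls to the robot, and variables do not carry over. Pictures are saved under pics/ and viewed, and the job is handed in when it is done.

```bash
ls; mkdir -p pics
cat > h.py <<'E'
import numpy as np, cv2
from rig import readout, vision, arm
def ray(c,u,v):
    f=210/np.tan(np.radians(c["fov_y"])/2)
    p=np.stack([(np.asarray(u,float)-c["cx"])/f,(np.asarray(v,float)-c["cy"])/f],-1)
    q=p.copy()
    for _ in range(20):
        q=p/(1+c["k1"]*(q**2).sum(-1,keepdims=True))
    return q
def cloud(c,T=None):
    T=c["T"] if T is None else T
    v,u=np.mgrid[0:420,0:560]
    q=ray(c,u,v); d=c["depth"]
    P=np.stack([q[...,0]*d,-q[...,1]*d,-d],-1)
    W=P@T[:3,:3].T+T[:3,3]
    W[d==0]=np.nan
    return W
E
python3 - <<'E'
from h import *
import pickle
s=readout.state();print(s)
for n in("scene","top"):
    c=vision.camera(n);pickle.dump(c,open(n+".pkl","wb"));cv2.imwrite(f"pics/{n}0.png",c["img"])
    print(n,c["fov_y"],c["T"][:3].round(3))
E
```

```text
pics
{'time_s': 0.0, 'qpos': array([-8.29240512e+01,  2.18407963e+01,  7.43861313e+01, -3.74816351e-04,
        8.38585344e+01, -1.23354588e+01]), 'qvel': array([ 0.0448639 , -0.0247526 , -0.05295568, -0.09661067, -0.00384182,
        0.06252135]), 'tau': array([ 1.94954446e-03, -4.48456085e+01, -2.31276602e+01, -4.65599680e-05,
        4.71816107e-03,  2.96802148e-05]), 'tcp_pos': array([ 0.18275678, -0.51845953,  0.25270547]), 'ee_rot': array([[-1.90196442e-04,  3.32349447e-01, -9.43156302e-01],
       [ 1.47943136e-03, -9.43155193e-01, -3.32349354e-01],
       [-9.99998888e-01, -1.45854667e-03, -3.12303431e-04]]), 'ft_force': array([ 0.14813201,  0.04075683, -2.13759494]), 'wrist_torque': array([ 0.05157351,  0.04710672, -0.058081  ]), 'gripper_width': 0.08534515641357135}
scene 54.811623137250386 [[-1.670e-01 -8.440e-01  5.100e-01  1.002e+00]
 [ 9.860e-01 -1.420e-01  8.700e-02  1.030e-01]
 [-1.000e-03  5.180e-01  8.560e-01  9.690e-01]]
top 51.761820744984384 [[ 0.     0.992 -0.124  0.322]
 [-1.    -0.002 -0.016 -0.002]
 [-0.016  0.124  0.992  1.29 ]]
```

View pics/scene0.png

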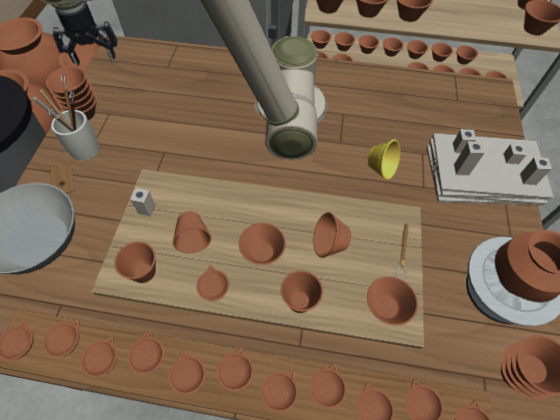

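View pics/top0.png

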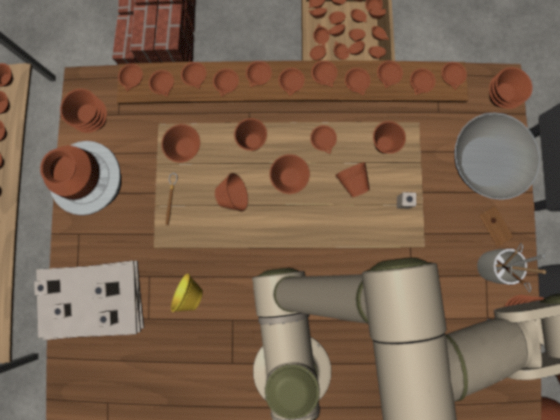

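```bash
cat > fit.py <<'E'
from h import *
from scipy.optimize import least_squares
import pickle
def segdist(r,z,a,b):
    p=np.stack([r,z],-1);a=np.array(a);b=np.array(b);d=b-a
    t=np.clip(((p-a)@d)/(d@d),0,1)[:,None]
    return np.linalg.norm(p-a-t*d,axis=1)
def fit(P,rim,foot,h,tilt,zf,ztop):
    # params x,y,azimuth of mouth dir; wall 5
    th=np.radians(tilt)
    best=None
    def res(p):
        a=np.array([np.sin(th)*np.cos(p[2]),np.sin(th)*np.sin(p[2]),np.cos(th)])
        q=P-np.array([p[0],p[1],ztop+zf]); z=q@a; r=np.linalg.norm(q-z[:,None]*a,axis=1)
        return np.minimum.reduce([segdist(r,z,(foot,0),(rim,h)),segdist(r,z,(foot-.005,.006),(rim-.005,h)),segdist(r,z,(0,0),(foot,0)),segdist(r,z,(0,.006),(foot-.005,.006)),segdist(r,z,(rim-.005,h),(rim,h))])
    c=P.mean(0)
    for az in np.radians(np.arange(0,360,30)):
        s=least_squares(res,[c[0]-.03*np.cos(az),c[1]-.03*np.sin(az),az],x_scale=[.01,.01,.3],loss='soft_l1',f_scale=.003)
        if best is None or s.cost<best.cost: best=s
    return best,np.abs(res(best.x))
E
python3 - <<'E'
from fit import *
C={n:pickle.load(open(n+".pkl","rb")) for n in("scene","top")}
W={n:cloud(C[n]) for n in C}
for n in C:
    im=C[n]["img"]
    print(n)
    x0,y0,w,h=(150,180,240,110) if n=="scene" else (200,140,200,90)
    cv2.imwrite(f"pics/{n}crop.png",cv2.resize(im[y0:y0+h,x0:x0+w],None,fx=3.3,fy=3.3,interpolation=cv2.INTER_CUBIC))
t=W["top"]
for u,v in[(270,230),(210,150),(330,220)]: print(t[v,u].round(3))
s=W["scene"]
for u,v in[(280,200),(150,230)]: print(s[v,u].round(3))
for nm,(u,v) in dict(bowl_a=(290,174),bowl_b=(181,143),beaker_b=(251,135),lamp=(324,138),beaker_a=(389,137),prop=(408,200),tool1=(174,180),tool2=(169,222)).items(): print(nm,t[v,u].round(3))
boxes={"bowl":((210,170,255,215),(310,208,355,260)),"beaker":((334,158,374,200),(168,208,214,256))}
prm={"bowl":(.058,.032,.058,67,.029),"beaker":(.048,.029,.078,77,.028)}
for k in boxes:
    pts=[]
    for n,b in zip(("top","scene"),boxes[k]):
        w=W[n][b[1]:b[3],b[0]:b[2]].reshape(-1,3); im=C[n]["img"][b[1]:b[3],b[0]:b[2]].reshape(-1,3).astype(int)
        m=(w[:,2]>.034)&(w[:,2]<.15)
        pts.append(w[m]); 
        print(k,n,m.sum(),w[m].min(0).round(3),w[m].max(0).round(3))
    for nm,P in(("top",pts[0]),("scene",pts[1]),("both",np.vstack(pts))):
        r,e=fit(P,*prm[k],.022)
        print(k,nm,r.x[:2].round(4),np.degrees(r.x[2]).round(1)%360,np.median(e).round(4),np.percentile(e,90).round(4))
E
```

```text
scene
top
[0.41  0.062 0.027]
[0.653 0.245 0.02 ]
[ 0.44  -0.114  0.02 ]
[0.398 0.024 0.021]
[ 0.549 -0.303  0.021]
bowl_a [0.577 0.003 0.025]
bowl_b [0.672 0.332 0.033]
beaker_b [0.696 0.12  0.032]
lamp [ 0.685 -0.099  0.033]
beaker_a [ 0.689 -0.295  0.03 ]
prop [ 0.488 -0.326  0.098]
tool1 [0.561 0.352 0.024]
tool2 [0.434 0.363 0.024]
bowl top 620 [0.46  0.129 0.034] [0.573 0.217 0.13 ]
bowl scene 921 [0.46  0.128 0.034] [0.571 0.218 0.131]
bowl top [0.5043 0.2062] 282.3 0.001 0.0024
bowl scene [0.5033 0.2055] 281.6 0.0011 0.0025
bowl both [0.5037 0.2056] 281.7 0.0012 0.0025
beaker top 748 [ 0.502 -0.224  0.034] [ 0.606 -0.126  0.119]
beaker scene 846 [ 0.502 -0.225  0.034] [ 0.605 -0.126  0.12 ]
beaker top [ 0.5144 -0.2012] 25.2 0.0011 0.0024
beaker scene [ 0.5125 -0.2019] 25.2 0.0012 0.0027
beaker both [ 0.5133 -0.2017] 25.30000000000001 0.0012 0.0026
```

View pics/scenecrop.png

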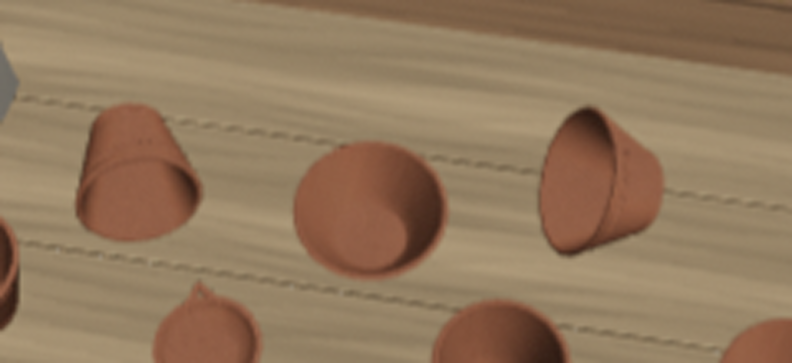

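View pics/topcrop.png

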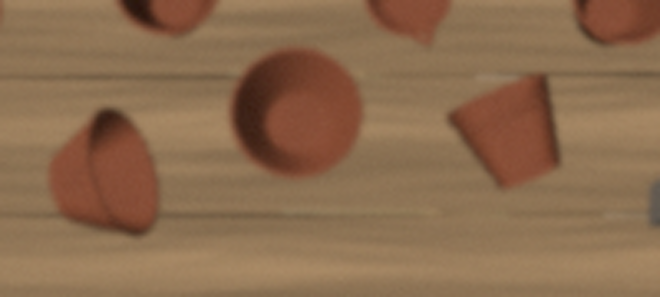

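Targets: the toppled bowl is at top (232,192) and the toppled beaker at top (353,180). The standing bowls at top (290,174) and (181,143) are bystanders. The yellow pot at top (185,294) is off the board and not meant. Both fits agree to about 2 mm. I'll shut the gripper and start with the beaker.

```bash
python3 -m jog '[[0.14,0.12,0,0,0,0,0],[0.28,0.24,0,0,0,0,0],[0.42,0.36,0,0,0,0,0],[0.56,0.48,0,0,0,0,0],[0.7,0.6,0,0,0,0,0],[0.7,0.6,0,0,0,0,0],[0.7,0.6,0,0,0,0,0],[0.7,0.6,0,0,0,0,0]]' 20
python3 -c "
from rig import readout,arm
s=readout.state();print(s['tcp_pos'],s['ee_rot'],s['ft_force'],s['gripper_width'],s['time_s'],arm.tips_ahead)"
```

```text
time_s: 0.9
tcp_pos: [0.3928, -0.3383, 0.2525]
ee_rot: [[-0.001, 0.333, -0.943], [0.002, -0.943, -0.333], [-1.0, -0.002, 0.0]]
ft_force: [-0.2, 0.3, 0.2]
gripper_width: 0.0
[ 0.39277963 -0.33833243  0.25252872] [[-7.18124317e-04  3.33426353e-01 -9.42775875e-01]
 [ 1.54198096e-03 -9.42774628e-01 -3.33427087e-01]
 [-9.99998553e-01 -1.69318455e-03  1.62892297e-04]] [-0.18035626  0.31384809  0.21032763] 1.1621119822329562e-05 0.9 0.022
```

```bash
python3 -m jog '[[0.14,0.12,0,0,0,0.016,0],[0.28,0.24,0,0,0,0.032,0],[0.42,0.36,0,0,0,0.032,0],[0.56,0.48,0,0,0,0.032,0],[0.703,0.597,0,0,0,0.032,0],[0.703,0.597,0,0,0,0.032,0],[0.703,0.597,0,0,0,0.032,0],[0.703,0.597,0,0,0,0.032,0]]'
python3 -m jog '[[0,0,-0.1,0,0,0,0],[0,0,-0.2,0,0,0,0],[0,0,-0.3,0,0,0,0],[0,0,-0.4,0,0,0,0],[0,0,-0.437,0,0,0,0],[0,0,-0.437,0,0,0,0]]'
python3 - <<'E'
from h import *
c=vision.camera("scene");cv2.imwrite("pics/s1.png",cv2.resize(c["img"][150:320,100:360],None,fx=3,fy=3))
E
```

```text
time_s: 1.7
tcp_pos: [0.6032, -0.1604, 0.252]
ee_rot: [[-0.002, 0.426, -0.905], [0.001, -0.905, -0.426], [-1.0, -0.002, 0.001]]
ft_force: [-0.3, 0.2, 0.4]
gripper_width: -0.0001
time_s: 2.3
tcp_pos: [0.6022, -0.1616, 0.1201]
ee_rot: [[-0.004, 0.424, -0.906], [0.002, -0.906, -0.424], [-1.0, -0.004, 0.003]]
ft_force: [1.3, 0.5, 0.1]
gripper_width: -0.0005
```

View pics/s1.png

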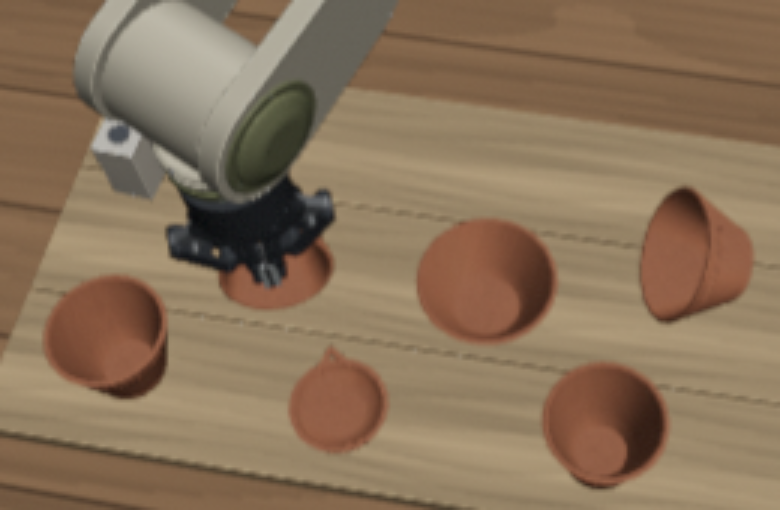

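The fingertip sits in front of the beaker's mouth at crop (270,270), about 190,240 in the full picture. Next I check the settled force, then push slowly.

```bash
python3 -m jog '[[0,0,0,0,0,0,0],[0,0,0,0,0,0,0]]'; python3 -m jog '[[-0.018,-0.0085,0,0,0,0,0],[-0.036,-0.017,0,0,0,0,0],[-0.054,-0.0255,0,0,0,0,0],[-0.054,-0.0255,0,0,0,0,0]]'
```

```text
time_s: 2.55
tcp_pos: [0.6034, -0.1621, 0.1232]
ee_rot: [[0.001, 0.424, -0.906], [-0.0, -0.906, -0.424], [-1.0, 0.0, -0.001]]
ft_force: [0.3, -0.3, 1.2]
gripper_width: -0.0002
time_s: 2.95
tcp_pos: [0.5865, -0.1702, 0.1234]
ee_rot: [[0.001, 0.423, -0.906], [-0.0, -0.906, -0.423], [-1.0, 0.0, -0.001]]
ft_force: [-0.8, 0.5, 0.6]
gripper_width: -0.0
```

```bash
python3 -m jog '[[-0.017,-0.008,0.01,0,0,0,0],[-0.034,-0.016,0.018,0,0,0,0],[-0.051,-0.024,0.028,0,0,0,0],[-0.068,-0.032,0.037,0,0,0,0],[-0.084,-0.04,0.043,0,0,0,0],[-0.1,-0.047,0.048,0,0,0,0],[-0.116,-0.055,0.053,0,0,0,0],[-0.132,-0.062,0.057,0,0,0,0]]'
python3 - <<'E'
from h import *
c=vision.camera("scene");cv2.imwrite("pics/s2.png",cv2.resize(c["img"][150:320,100:360],None,fx=3,fy=3))
E
```

```text
time_s: 3.75
tcp_pos: [0.5465, -0.189, 0.1406]
ee_rot: [[0.001, 0.423, -0.906], [-0.0, -0.906, -0.423], [-1.0, 0.0, -0.001]]
ft_force: [0.1, -0.4, -0.4]
gripper_width: -0.0001
```

View pics/s2.png

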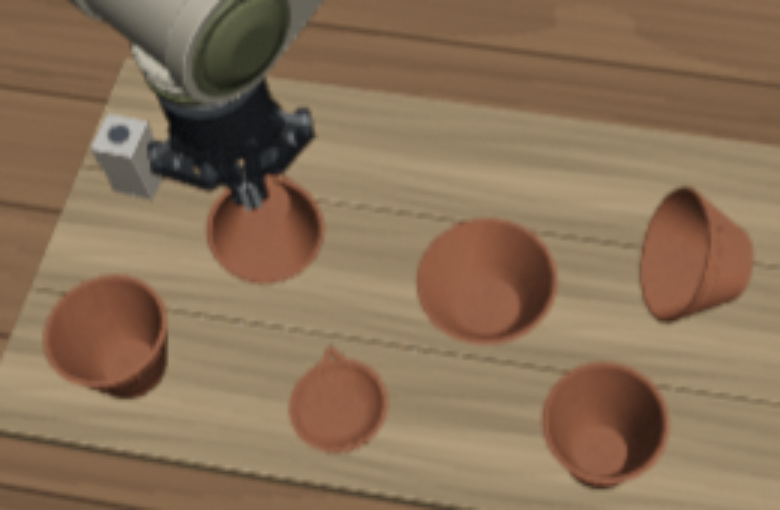

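The beaker is tilting up without sliding (rim at crop (265,225)). I'll keep pushing past its balance.

```bash
python3 -m jog '[[-0.016,-0.008,0.004,0,0,0,0],[-0.032,-0.015,0.006,0,0,0,0],[-0.048,-0.023,0.008,0,0,0,0],[-0.064,-0.03,0.01,0,0,0,0],[-0.08,-0.038,0.012,0,0,0,0],[-0.096,-0.046,0.015,0,0,0,0],[-0.1,-0.048,0.02,0,0,0,0],[-0.1,-0.048,0.02,0,0,0,0]]'
python3 - <<'E'
from h import *
c=vision.camera("scene");cv2.imwrite("pics/s3.png",cv2.resize(c["img"][150:320,100:360],None,fx=3,fy=3))
E
```

```text
time_s: 4.6
tcp_pos: [0.516, -0.2038, 0.1471]
ee_rot: [[0.001, 0.423, -0.906], [-0.001, -0.906, -0.423], [-1.0, 0.001, -0.0]]
ft_force: [0.4, 0.0, 0.1]
gripper_width: 0.0
```

View pics/s3.png

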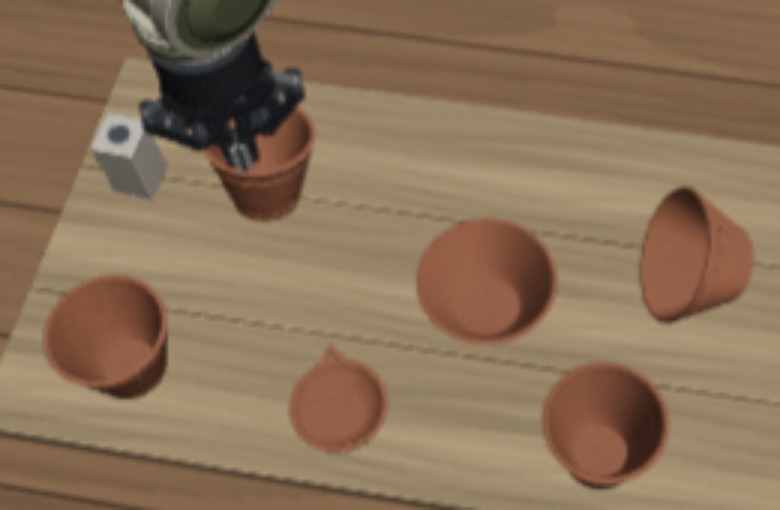

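The beaker stands (foot at crop (265,215), rim just behind the finger). I'll rise and go to the bowl.

```bash
python3 -m jog '[[0,0,0.12,0,0,0,0],[0,0,0.243,0,0,0,0],[0,0.1,0.243,0,0,-0.03,0],[0,0.25,0.243,0,0,-0.06,0],[0,0.4,0.243,0,0,-0.074,0],[0,0.55,0.243,0,0,-0.074,0],[0,0.6,0.243,0,0,-0.074,0],[0,0.6,0.243,0,0,-0.074,0]]'
python3 -m jog '[[0,0.1,0,0,0,0,0],[0,0.25,0,0,0,0,0],[0.005,0.4,0,0,0,0,0],[0.005,0.533,0,0,0,0,0],[0.005,0.543,0,0,0,0,0],[0.005,0.543,0,0,0,0,0],[0.005,0.543,0,0,0,0,0]]'
python3 - <<'E'
from fit import *
c=vision.camera("scene");pickle.dump(c,open("s4.pkl","wb"));cv2.imwrite("pics/s4.png",c["img"])
E
```

```text
time_s: 5.45
tcp_pos: [0.5161, -0.022, 0.22]
ee_rot: [[0.001, 0.206, -0.979], [-0.001, -0.979, -0.206], [-1.0, 0.001, -0.001]]
ft_force: [0.7, -0.9, -0.0]
gripper_width: 0.0
time_s: 6.15
tcp_pos: [0.518, 0.1394, 0.2199]
ee_rot: [[0.001, 0.205, -0.979], [-0.001, -0.979, -0.205], [-1.0, 0.001, -0.0]]
ft_force: [-0.3, -0.8, 0.2]
gripper_width: -0.0001
```

View pics/s4.png

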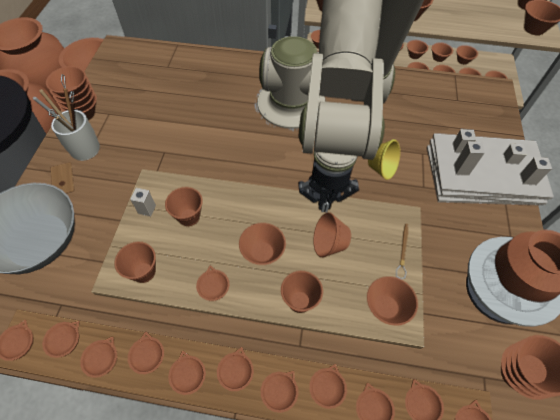

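Run:
```python
from fit import *
c=pickle.load(open("s4.pkl","rb"));W=cloud(c);s=readout.state();print(s["qpos"].round(1))
w=W[165:215,290:365].reshape(-1,3);w=w[(w[:,2]>.14)&(w[:,2]<.3)]
q=(w-s["tcp_pos"])@s["ee_rot"]
for x in np.arange(-.1,.03,.01):
    m=(q[:,0]>=x)&(q[:,0]<x+.01)
    if m.sum(): print(x.round(3),m.sum(),q[m,1].min().round(3),q[m,1].max().round(3),q[m,2].min().round(3),q[m,2].max().round(3))
```

```text
[ 2.4 22.  79.8 -0.1 78.1 80.7]
-0.08 197 -0.059 0.062 -0.021 0.013
-0.07 168 -0.061 0.062 -0.019 0.013
-0.06 118 -0.054 0.057 -0.019 0.002
-0.05 104 -0.049 0.048 -0.018 0.011
-0.04 136 -0.038 0.043 -0.015 0.01
-0.03 66 -0.034 0.032 -0.015 0.006
-0.02 26 -0.019 0.016 -0.013 -0.001
-0.01 32 -0.012 0.014 -0.012 -0.004
-0.0 35 -0.013 0.015 -0.013 0.007
0.01 19 -0.01 0.013 -0.012 -0.006
0.02 1 0.008 0.008 -0.009 -0.009
```

```bash
python3 -m jog '[[0,0,-0.1,0,0,0,0],[0,0,-0.2,0,0,0,0],[0,0,-0.287,0,0,0,0],[0,0,-0.287,0,0,0,0],[0,0,-0.287,0,0,0,0]]'
python3 -m jog '[[-0.004,0.02,0,0,0,0,0],[-0.008,0.039,0,0,0,0,0],[-0.012,0.059,0,0,0,0,0],[-0.012,0.059,0,0,0,0,0]]'
python3 - <<'E'
from h import *
c=vision.camera("scene");cv2.imwrite("pics/s5.png",cv2.resize(c["img"][150:300,230:430],None,fx=4,fy=4))
E
```

```text
time_s: 6.7
tcp_pos: [0.5186, 0.1384, 0.1345]
ee_rot: [[0.001, 0.203, -0.979], [-0.001, -0.979, -0.203], [-1.0, 0.001, -0.001]]
ft_force: [0.3, 0.3, 0.9]
gripper_width: -0.0
time_s: 7.1
tcp_pos: [0.5148, 0.157, 0.135]
ee_rot: [[0.002, 0.204, -0.979], [-0.001, -0.979, -0.204], [-1.0, 0.001, -0.002]]
ft_force: [0.0, 0.1, 0.6]
gripper_width: 0.0002
```

View pics/s5.png

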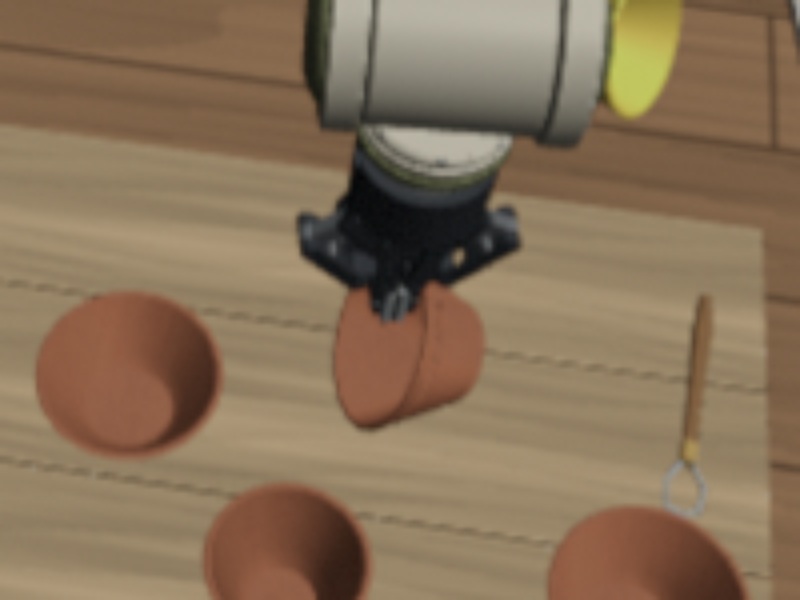

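The fingertip is just inside the upper rim at crop (398,305). Now I push.

```bash
python3 -m jog '[[-0.003,0.014,0.001,0,0,0,0],[-0.006,0.028,0.003,0,0,0,0],[-0.009,0.043,0.004,0,0,0,0],[-0.012,0.057,0.004,0,0,0,0],[-0.015,0.071,0.004,0,0,0,0],[-0.018,0.085,0.004,0,0,0,0],[-0.021,0.1,0.004,0,0,0,0],[-0.021,0.1,0.004,0,0,0,0]]'
python3 - <<'E'
from h import *
c=vision.camera("scene");cv2.imwrite("pics/s6.png",cv2.resize(c["img"][150:300,230:430],None,fx=4,fy=4))
E
```

```text
time_s: 7.95
tcp_pos: [0.5084, 0.1872, 0.136]
ee_rot: [[0.002, 0.204, -0.979], [-0.001, -0.979, -0.204], [-1.0, 0.001, -0.001]]
ft_force: [-0.7, 0.0, 0.2]
gripper_width: 0.0002
```

View pics/s6.png

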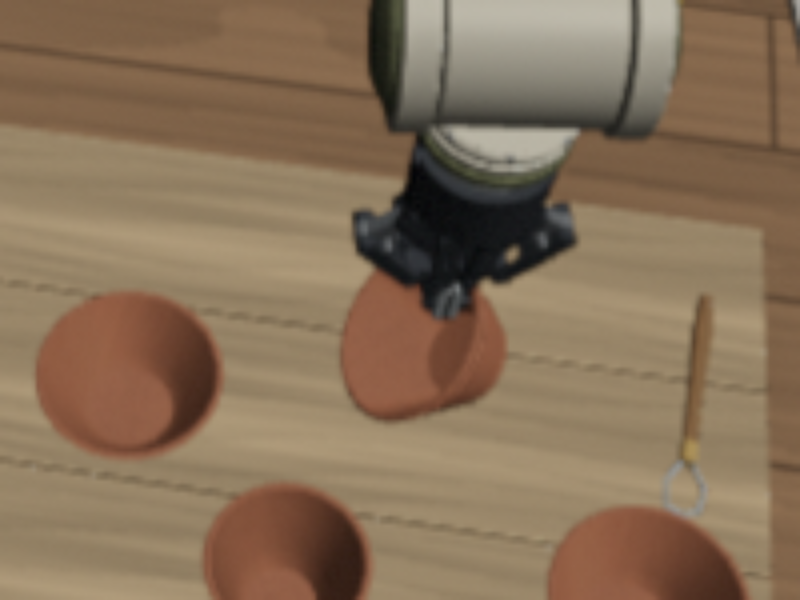

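The bowl is lifted close to its balance (rim at crop (345,350)–(500,330)) but still leaning. I'll push about 16 mm further, slowly.

```bash
python3 -m jog '[[-0.002,0.011,0,0,0,0,0],[-0.004,0.022,0,0,0,0,0],[-0.006,0.033,0,0,0,0,0],[-0.009,0.043,0,0,0,0,0],[-0.011,0.053,0,0,0,0,0],[-0.011,0.053,0,0,0,0,0],[-0.011,0.053,0,0,0,0,0],[-0.011,0.053,0,0,0,0,0]]'
python3 - <<'E'
from h import *
c=vision.camera("scene");cv2.imwrite("pics/s7.png",cv2.resize(c["img"][150:300,230:430],None,fx=4,fy=4))
E
```

```text
time_s: 8.8
tcp_pos: [0.5052, 0.2028, 0.136]
ee_rot: [[0.002, 0.204, -0.979], [-0.001, -0.979, -0.204], [-1.0, 0.001, -0.001]]
ft_force: [-0.0, 0.4, -1.0]
gripper_width: 0.0
```

View pics/s7.png

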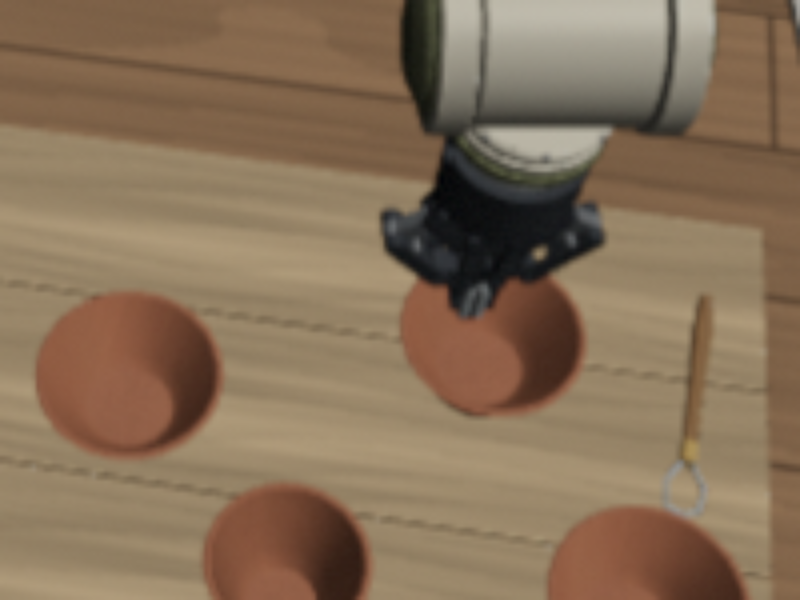

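The bowl stands (rim centred at crop (492,340)). I'll rise, back off so the top camera sees it, and check both pots.

```bash
python3 -m jog '[[0,0,0.12,0,0,0,0],[0,0,0.24,0,0,0,0],[0,0,0.36,0,0,0,0],[-0.1,-0.1,0.4,0,0,0,0],[-0.2,-0.25,0.4,0,0,0,0],[-0.3,-0.35,0.4,0,0,0,0],[-0.3,-0.35,0.4,0,0,0,0],[-0.3,-0.35,0.4,0,0,0,0]]'
python3 -m jog '[[0,0,0,0,0,0,0],[0,0,0,0,0,0,0],[0,0,0,0,0,0,0],[0,0,0,0,0,0,0],[0,0,0,0,0,0,0]]'
python3 - <<'E'
from fit import *
C0={n:pickle.load(open(n+".pkl","rb")) for n in("scene","top")}
for n in("top","scene"):
    c=vision.camera(n);cv2.imwrite(f"pics/end_{n}.png",c["img"])
    W=cloud(c); 
    d=cv2.absdiff(c["img"],C0[n]["img"]).max(2)
    cv2.imwrite(f"pics/diff_{n}.png",np.clip(d.astype(int)*3,0,255).astype(np.uint8))
    m=(W[...,2]>.026)&(W[...,2]<.15)
    for nm,(x,y),R,H in(("beaker",(.4935,-.2015),.065,.1),("bowl",(.5,.21),.075,.08)):
        k=m&(np.hypot(W[...,0]-x,W[...,1]-y)<R)
        P=W[k]; r=P[P[:,2]>H-.008]
        ctr=(r[:,:2].min(0)+r[:,:2].max(0))/2
        A=np.c_[r[:,:2],np.ones(len(r))];pl=np.linalg.lstsq(A,r[:,2],rcond=None)[0]
        print(n,nm,"rim pts",len(r),"ctr",ctr.round(3),"size",np.ptp(r[:,:2],0).round(3),"zmax",P[:,2].max().round(4),"slope",np.hypot(*pl[:2]).round(3),"z@",(pl@[*ctr,1]).round(4))
E
```

```text
time_s: 9.65
tcp_pos: [0.4152, 0.0973, 0.2565]
ee_rot: [[0.003, 0.202, -0.979], [-0.001, -0.979, -0.202], [-1.0, 0.001, -0.003]]
ft_force: [0.7, -1.0, 0.5]
gripper_width: 0.0003
time_s: 10.15
tcp_pos: [0.4153, 0.0975, 0.2563]
ee_rot: [[0.003, 0.203, -0.979], [-0.001, -0.979, -0.203], [-1.0, 0.001, -0.002]]
ft_force: [1.0, 0.2, 0.0]
gripper_width: 0.0001
top beaker rim pts 249 ctr [ 0.496 -0.21 ] size [0.094 0.093] zmax 0.1054 slope 0.017 z@ 0.0988
top bowl rim pts 198 ctr [0.51  0.229] size [0.098 0.104] zmax 0.0839 slope 0.017 z@ 0.078
scene beaker rim pts 304 ctr [ 0.494 -0.211] size [0.093 0.096] zmax 0.1056 slope 0.025 z@ 0.0987
scene bowl rim pts 414 ctr [0.501 0.223] size [0.113 0.115] zmax 0.0867 slope 0.027 z@ 0.0791
```

View pics/end_scene.png

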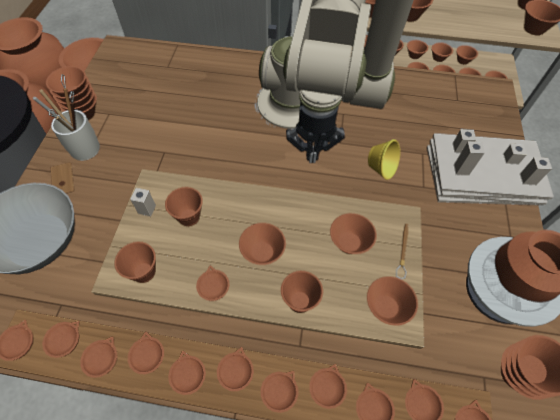

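View pics/diff_top.png

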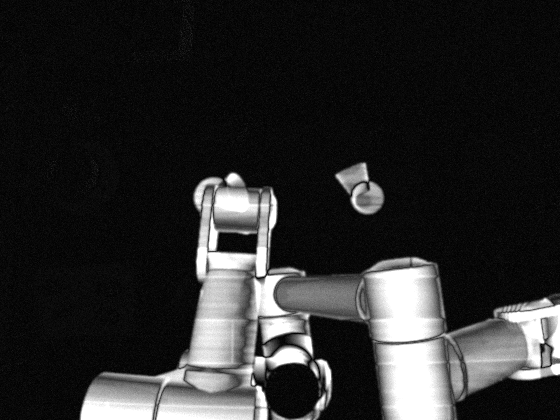

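The final scene picture shows both pots upright, the beaker at (184,205) and the bowl at (352,232). The top-camera difference shows no change at any bystander. The robot is clear of everything, so I'll hand in.

```bash
python3 -c "
from rig import arm
print(arm.finish_job())"
```

```text
the job is handed in; nothing more can be done
None
```

I tipped both the beaker and the bowl back onto their feet with the shut fingertips, pushing gently from inside the upper rim, and handed the job in at about 10 s. No verdict came back.

**Upright:** in my last check both rims were level to within 0.03 rad and at the right standing height, within about 2 mm.

**Position:** the feet ended about 20 mm from where they started (limit 100 mm).

**Bystanders:** the before-and-after top pictures showed no change at any bystander.

**Forces:** wrist readings were about 2 N at most, taken only at the end of each move. That is close to the noise, so I have no direct measure of the peak push.

**Disagreement:** the top camera placed the bowl's rim about 10 mm from where the scene camera did. I put this down to the arm hiding part of the bowl from the top camera, so I used the scene camera's position for the bowl.

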